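# Hang the sauce-cup caddy from the S-hook in the sushi packing kitchen

## Task

Clear the packing table a little: hang the shallow white caddy from the lower loop of the steel S-hook that already hangs on the arm of the stand. The raised step in the middle of its handle must rest in the loop, so that the caddy hangs level below the hook, with the hook still on its arm. Leave the deep caddy with the straight handle where it stands.

Things in the scene. Friction and masses are not known exactly. Their poses are not given: they have to be found in the camera images.
- caddy_mid (a point): Shallow caddy, ~0.16 kg: white tub 200 (its x) x 80 x 42 mm, steel handle along x on end uprights. Point: its centre, 63 mm above its underside. Handle: 10 mm square bar; outer parts, 36-97 mm from middle, have their axis 42 mm above the point; the middle 46 mm is a step, underside 53 mm above the point. Grip it 82 mm from middle, at the -x end (nearest robot), to stay clear of the arm.
- lower_loop (a point): S-hook of steel flat bar, 20 mm wide (its x), hanging on the arm, can swing. Point: middle of the lower loop's inner floor. Loop 40 mm wide inside (its y); on -y a leg rises 50 mm, then crosses over to +y, about 75 mm above the point at mid-loop; the tip on +y ends 34 mm up, 31 mm out. A handle enters sideways from +y, over the tip (step's underside about 50 mm above the point), then goes down.
- hook_seat (a point): Top of the stand's fixed round arm (12 mm thick, between two 22 mm collars) where the S-hook hangs; the hook's x and y are parallel to the stand's. The stand's x runs along the arm, away from the robot: the arm's free end is 21 mm before this point (-x), its 26 mm post 170 mm beyond it. The lower loop hangs 125 mm below this point.
- deep_caddy_mid (a point): Deep caddy, a bystander to leave alone: same white tub and steel handle but 150 x 85 x 74 mm, 110 mm high in all, its handle straight, without a step. Point: its centre, 55 mm above the table.

How it is judged:
At the end, for the whole second after the job is handed in: The shallow caddy hangs by its handle's step in the S-hook's lower loop: its centre within 25 mm sideways of the loop's floor and 40 to 66 mm below it, level within 0.2 rad; the hook still hangs on its arm, its loop within 30 mm sideways of the seat and 110 to 140 mm below it (horizontal distance between caddy_mid and lower_loop below 0.025 m and z of caddy_mid in the frame of lower_loop between -0.066 and -0.04 m and angle between caddy_mid's own z axis and vertical below 0.2 rad and horizontal distance between lower_loop and hook_seat below 0.03 m and z of lower_loop in the frame of hook_seat between -0.14 and -0.11 m); the robot touches nothing.
It fails at once if the deep caddy is shifted by more than 30 mm (distance of deep_caddy_mid from where it was at the start of the episode above 0.03 m).
It also fails if it takes over 50 s, if anything falls off the work surface, if the arm or the gripper's body presses on something with over 40 N, if the wrist force passes 120 N, or if a joint passes its speed limit or range.

## Robot

A 6-joint arm with a two-finger parallel gripper is mounted at the origin on the work surface. World frame = base frame: x ahead of the robot, y to its left, z up, the work surface at z = 0. Lengths are in m, angles in rad, forces in N, time in s.
With the tool pointing down it reaches from about 0.35 to 0.975 m from the base axis. Payload 4.9 kg.
Tool frame: the origin (TCP) lies midway between the tips of the shut fingers; the grasp point (between the pads) lies 19 mm behind it; z points along the fingers, y is the line along which they close (so a half turn about z gives the same grasp; the last joint's range is limited). The gripper opens to 85 mm and grips with 20 to 120 N. Pads are 22 mm wide; open, the fingers measure 114 mm over their backs; the gripper's body (76 mm by 85 mm) begins 54 mm behind the grasp point. The pads swing forward as they close: fully open they stand 13 mm farther back than shut.
Start: joints at [1.098, 0.053, 1.613, -0, 1.476, -0.119], TCP at [0.217, 0.586, 0.231] pointing down, gripper open.
Joint ranges: [-3.01, 3.01], [-1.01, 2.22], [0.06, 2.58], [-1.02, 4.17], [0.09, 2.62], [-3.14, 3.14]. Speed limits (rad/s): [2.57, 2.57, 3.14, 3.14, 3.14, 3.14].

## Interface

Orientations are given as a unit quaternion [w, x, y, z].
In Python, from plant import state, grab_frame, job_done, cut_out, place_of gives the robot as it stands.
- The arm moves only by the tool jog_arm, never from a script. Its argument "motion" is text: rows parted by semicolons, each of 7 numbers parted by spaces: the opening in per cent of the stroke, from 0 (shut) to 100 (fully open), then the shift along the tool's x, y, z as a fraction of full scale, then the turn, a rotation vector about the tool's x, y, z as a fraction of full scale. A call has exactly 5 rows; each row is the pose to reach, as a shift and turn from the pose commanded when the call began, along the tool's axes at that moment; what a row does not reach only later rows make up. Full scale, the value 1, is 50 cm for a shift and 1.5 rad for a turn. A row lasts 1/8 s, in which the tool goes at most 62.5 mm and 10.7 degrees, less where a joint would pass 70% of its speed; a pose out of reach is approached as far as the arm can. A call with a number of a shift or a turn outside -1 to 1 is refused whole. A call with a gripper value outside its range is refused whole. The fingers move at their own pace and stop on an object; the grip force is fixed at half the most. Time passes only in rows, so rows that repeat a pose let the fingers close, or fill a call up. It gives the time, the measured TCP pose, the force, the opening and the grip force at its end, in the units of the state.
- state(): the state, without advancing time (a new reading comes with each control period).
- grab_frame(name): name is "scene" or "top" or "wrist"; returns a dict with "color" (420x560x3 uint8, red, green, blue), "range_z" (420x560 float32, m along the optical axis (not along the pixel's ray), 0 where there is no reading), "intrinsics" (3x3 intrinsics, pixels), "world_from_camera" (4x4, takes a point from camera to world coordinates). Camera axes: x right, y up, looking along -z (the intrinsics and any distortion apply to the point x, -y, -z); pixel columns grow to the right and rows downward; lengths in m; the calibration is good to about 2 mm. The wrist camera is an equidistant fisheye: a pixel r from the principal point sees the ray r / f radians off the axis. A picture is of the moment at which its call begins.
- job_done(): hands the job in; it is judged then, once.
Trained networks look in the newest picture that a camera, given by its name, has taken for a name from the list of things; names that differ only in an ending like _2 or _b are one class to them, and where a whole thing is asked for, a point or a joint stands for the part that bears it (a point fixed in the world has none). Each returns a list of dicts, best first, with "p" (0 to 1); they miss things now and then, are a little off and sometimes report something else, mostly with a low value. They report only what shows in the picture. A call takes as long as a camera call.
- cut_out(camera, thing): "pixels" (420x560 bool, what is visible of it).
- place_of(camera, thing): "at" ([x, y, z] in m, in world coordinates, good to about 4 mm: a listed point, or the origin of a listed thing).
The state is a dict: "time": time; "joint_pos": joint angles; "joint_vel": joint speeds; "joint_efforts": joint torques, N m; "tool_pos": TCP position; "tool_rot": TCP orientation; "contact_force": force on the tool from outside, world axes, zero at the start; "ft_torque": the same for the moment, N m; "gripper_width": opening from 0.0 (shut) to 1.0 (fully open); "grasp_force": force on a finger pad.
Only numpy, scipy, OpenCV 4.12 (cv2) and the standard library are available. Lean on these libraries where they do the work, as an engineer would, in place of code of your own. Each camera call takes 0.05 s, during which the arm holds its last target. There are 200 camera calls.

## Working session

There is one attempt and no reset: what is moved stays moved. The work goes in short steps, Python scripts to look and compute and a tool call to move; the robot and the scene stay as the last step left them, time stands still between calls to the robot, and variables do not carry over. Pictures are saved under pics/ and viewed, at most 10 in all, crops included, and the job is handed in when it is done.

Besides the shell and the picture viewer there is one more tool, called after "Emit:" as name(argument=value, ...), one argument or row to a line, values as JSON. jog_arm: Moves the arm, as the interface text tells. Shift numbers are shares of 50 cm and turn numbers shares of 1.5 rad, none past 1 either way. Its arguments: {"type":"object","properties":{"motion":{"type":"string"}},"required":["motion"]}

```bash
mkdir -p pics; cat > h.py <<'E'
import numpy as np, cv2
from plant import *
from scipy.spatial.transform import Rotation as R
np.set_printoptions(precision=4,suppress=True)
def save(f,n): cv2.imwrite('pics/'+n,f['color'][:,:,::-1])
def cloud(f):
    z=f['range_z'];K=f['intrinsics'];v,u=np.mgrid[:z.shape[0],:z.shape[1]]
    p=np.stack([(u-K[0,2])/K[0,0]*z,-(v-K[1,2])/K[1,1]*z,-z],-1);T=f['world_from_camera']
    return p@T[:3,:3].T+T[:3,3]
E
python3 - <<'E'
from h import *
a=None
ims=[]
for c in ['scene','top']:
    f=grab_frame(c);ims.append(f['color']);np.savez(''+c+'0.npz',**f)
    for t in ['caddy_mid','lower_loop','hook_seat','deep_caddy_mid']:
        print(c,t,[(np.round(d['at'],4),round(d['p'],2)) for d in place_of(c,t)][:3])
im=np.vstack(ims);
cv2.imwrite('pics/a.png',cv2.resize(np.hstack(ims),(800,300))[:,:,::-1])
cv2.imwrite('pics/scene.png',ims[0][:,:,::-1]);cv2.imwrite('pics/top.png',ims[1][:,:,::-1])
print(state())
E
```

```text
scene caddy_mid [(array([0.5885, 0.1138, 0.0633]), 0.81)]
scene lower_loop [(array([ 0.5983, -0.1795,  0.1886]), 0.7)]
scene hook_seat [(array([ 0.5995, -0.1781,  0.3099]), 0.79)]
scene deep_caddy_mid [(array([0.5963, 0.3366, 0.0544]), 0.83)]
top caddy_mid [(array([0.5882, 0.1102, 0.059 ]), 0.57)]
top lower_loop [(array([ 0.6031, -0.1759,  0.1899]), 0.66)]
top hook_seat [(array([ 0.6007, -0.174 ,  0.307 ]), 0.8)]
top deep_caddy_mid [(array([0.6015, 0.3398, 0.0575]), 0.97)]
{'time': 0.5, 'joint_pos': array([ 1.098 ,  0.0527,  1.613 , -0.    ,  1.476 , -0.119 ]), 'joint_vel': array([-0.0011,  0.0003, -0.0018, -0.0013, -0.0026,  0.0005]), 'joint_efforts': array([ -0.0001, -39.3218, -37.0026,  -0.0002,   0.0014,  -0.    ]), 'tool_pos': array([0.2165, 0.5862, 0.2312]), 'tool_rot': array([-0.    ,  0.176 ,  0.9844, -0.    ]), 'contact_force': array([-0.2532,  0.6452,  0.2426]), 'ft_torque': array([0.022 , 0.0063, 0.    ]), 'grasp_force': 0.0, 'gripper_width': 0.9980603247555658}
```

View pics/scene.png

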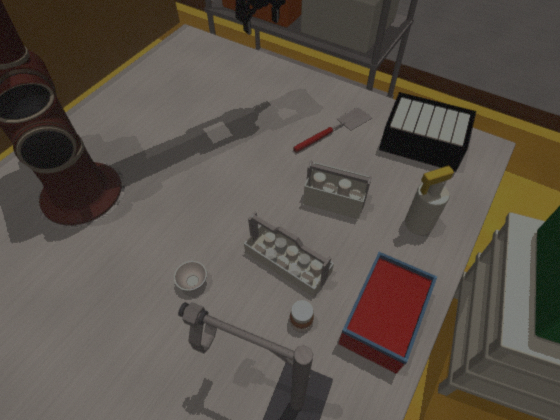

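View pics/top.png

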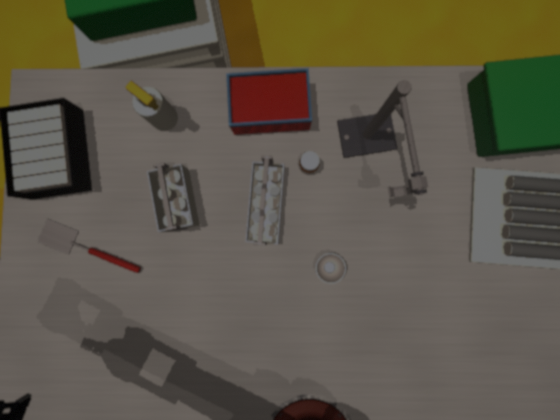

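```bash
python3 - <<'E'
from h import *
for c in ['scene','top']:
    f=dict(np.load(c+'0.npz'));P=cloud(f)
    m=(abs(P[...,0]-.588)<.14)&(abs(P[...,1]-.11)<.1)&(f['range_z']>0)
    for lo,hi in[(.098,.13),(.03,.055)]:
        q=P[m&(P[...,2]>lo)&(P[...,2]<hi)]
        if len(q)<20: print(c,lo,len(q));continue
        (r)=cv2.minAreaRect(q[:,:2].astype(np.float32)*1000)
        vx=cv2.fitLine(q[:,:2].astype(np.float32),cv2.DIST_HUBER,0,.001,.001).ravel()
        print(c,lo,len(q),r,vx,np.degrees(np.arctan(vx[1]/vx[0])),q[:,2].max(),q.mean(0))
    # arm
    m=(abs(P[...,1]+.176)<.05)&(P[...,2]>.29)&(P[...,2]<.33)&(P[...,0]>.5)&(P[...,0]<.8)&(f['range_z']>0)
    q=P[m];
    if len(q)>20:
        vx=cv2.fitLine(q[:,:2].astype(np.float32),cv2.DIST_HUBER,0,.001,.001).ravel();print('arm',len(q),vx,np.degrees(np.arctan(vx[1]/vx[0])),q.min(0),q.max(0))
    for t in ['lower_loop']:
        d=cut_out(c,t)
        if d:
            q=P[d[0]['pixels']&(f['range_z']>0)];print('hook',d[0]['p'],len(q),np.percentile(q,[2,50,98],axis=0))
    d=cut_out(c,'caddy_mid')
    if d:
        q=P[d[0]['pixels']&(f['range_z']>0)];print('caddy',d[0]['p'],len(q),np.percentile(q,[1,50,99],axis=0))
E
```

```text
scene 0.098 624 ((589.6382446289062, 111.6207275390625), (26.6280574798584, 206.5893096923828), 85.28876495361328) [ 0.9964 -0.0846  0.5607  0.112 ] -4.8508344 0.128122780249881 [0.5947 0.11   0.112 ]
scene 0.03 877 ((611.8822021484375, 104.94035339355469), (120.85383605957031, 250.10748291015625), 73.00196838378906) [ 0.9894 -0.145   0.6255  0.0902] -8.337007 0.05499289242763561 [0.5986 0.097  0.0357]
arm 1780 [ 0.9881  0.1536  0.7085 -0.1616] 8.837327 [ 0.5801 -0.1921  0.2901] [ 0.7812 -0.1372  0.3276]
hook 0.61 983 [[ 0.5134 -0.2001 -0.001 ]
 [ 0.6024 -0.1819  0.2481]
 [ 0.6135 -0.1299  0.3143]]
caddy 0.93 3611 [[ 0.4873  0.0651 -0.0009]
 [ 0.5903  0.1084  0.0279]
 [ 0.6924  0.1556  0.1255]]
top 0.098 461 ((588.42431640625, 109.27074432373047), (25.683944702148438, 206.24656677246094), 85.69055938720703) [ 0.9971 -0.0765  0.5892  0.1094] -4.3895383 0.12949985891426807 [0.5892 0.1094 0.1139]
top 0.03 719 ((594.899169921875, 83.74697875976562), (131.44163513183594, 217.5637664794922), 85.22952270507812) [ 0.9814 -0.1918  0.6028  0.1057] -11.060509 0.054951218712278926 [0.6028 0.1057 0.0365]
arm 1149 [ 0.9873  0.1591  0.6774 -0.1634] 9.152607 [ 0.5778 -0.1925  0.2902] [ 0.7789 -0.1379  0.3278]
hook 0.56 479 [[ 0.5869 -0.2444 -0.0002]
 [ 0.5983 -0.1766  0.2194]
 [ 0.6319 -0.1491  0.3156]]
caddy 0.81 2744 [[ 0.4883  0.0667 -0.0005]
 [ 0.589   0.1076  0.0269]
 [ 0.688   0.1535  0.1268]]
```

The scene view shows the shallow stepped caddy at about px (288,255), the deep caddy at (337,190), and the S-hook on the stand arm tip at (200,325). In the top view they are at (265,200), (172,197) and (408,190). The networks agree with these positions.

```bash
cat >> h.py <<'E'
def go(target,yaw=None,s=None):
    """fractions of shift/turn from the current pose to TCP target with tool x at yaw (rad), tool z down"""
    s=s or state();q=s['tool_rot'];A=R.from_quat([*q[1:],q[0]])
    sh=A.inv().apply(np.array(target)-s['tool_pos'])/.5
    c,n=np.cos(yaw),np.sin(yaw);B=R.from_matrix(np.array([[c,n,0],[n,-c,0],[0,0,-1]]))
    return np.round(sh,4),np.round((A.inv()*B).as_rotvec()/1.5,4)
E
python3 - <<'E'
from h import *
C=np.array([.589,.1105]);yc=np.radians(-4.6)
S=np.array([.600,-.177]);ys=np.radians(9)
for c in ['scene','top']:
    f=dict(np.load(c+'0.npz'));P=cloud(f)[f['range_z']>0]
    def loc(o,y): d=P[:,:2]-o; return d@[np.cos(y),np.sin(y)], d@[-np.sin(y),np.cos(y)]
    x,y=loc(C,yc)
    for a in range(-110,110,20):
        m=(x*1000>a)&(x*1000<a+20)&(abs(y)<.045)&(P[:,2]>.02)
        z=P[m,2]; lo=z[z<.09]
        k=m&(P[:,2]>.096); print(a,'contents',np.round(np.percentile(lo,97),3) if len(lo) else 0,'bar',k.sum(),P[k,2].max().round(4) if k.any() else 0,y[k].mean().round(4) if k.any() else 0)
    x,y=loc(S,ys)
    for a in range(-40,60,6):
        m=(x*1000>a)&(x*1000<a+6)&(abs(y)<.02)&(P[:,2]>.28)
        if m.any(): print('arm',a,m.sum(),P[m,2].max().round(4),y[m].mean().round(4))
    m=(abs(x)<.03)&(abs(y)<.06)&(P[:,2]>.15)&(P[:,2]<.285)
    for zz in np.arange(.15,.285,.015):
        k=m&(abs(P[:,2]-zz-.0075)<.0075)
        if k.any(): print('hook z',zz.round(3),k.sum(),'x',np.percentile(x[k],[5,95]),'y',np.percentile(y[k],[5,50,95]))
print(go([.507,.117,.2],np.radians(175.4)))
E
```

```text
-110 contents 0.083 bar 59 0.114 -0.0009
-90 contents 0.042 bar 50 0.1121 -0.0001
-70 contents 0.041 bar 49 0.1135 0.0
-50 contents 0.04 bar 46 0.1161 -0.0004
-30 contents 0.042 bar 52 0.128 -0.0003
-10 contents 0.041 bar 58 0.1277 0.0002
10 contents 0.042 bar 62 0.1281 -0.0001
30 contents 0.042 bar 67 0.1198 0.0002
50 contents 0.041 bar 59 0.1111 0.0002
70 contents 0.043 bar 57 0.112 0.0001
90 contents 0.087 bar 75 0.1117 -0.0002
arm -22 23 0.3149 -0.0022
arm -16 62 0.3151 -0.0015
arm -10 83 0.3154 -0.0027
arm -4 87 0.3148 -0.0024
arm 2 90 0.3149 -0.0024
arm 8 84 0.3146 -0.0021
arm 14 83 0.3149 -0.0017
arm 20 34 0.3117 -0.0009
arm 26 33 0.3109 -0.0011
arm 32 37 0.3114 -0.0005
arm 38 32 0.3115 -0.0008
arm 44 35 0.3112 -0.0008
arm 50 35 0.3108 -0.0007
arm 56 36 0.3115 -0.0009
hook z 0.18 244 x [-0.0075  0.0105] y [-0.0125  0.0055  0.0187]
hook z 0.195 56 x [-0.0082  0.0106] y [-0.0229  0.0175  0.0221]
hook z 0.21 38 x [-0.0075  0.0104] y [-0.0231 -0.0227  0.0321]
hook z 0.225 55 x [-0.0085  0.0107] y [-0.0232 -0.0221 -0.0195]
hook z 0.24 115 x [-0.0084  0.0104] y [-0.0201 -0.0156 -0.0
[... 613 characters left out ...]
61 0.001
arm -16 45 0.3172 0.0014
arm -10 68 0.3164 0.0026
arm -4 61 0.3169 0.0028
arm 2 65 0.3167 0.0016
arm 8 40 0.316 0.0014
arm 14 35 0.3162 0.001
arm 20 23 0.3113 -0.0003
arm 26 23 0.3114 0.0007
arm 32 23 0.3118 0.0
arm 38 24 0.3112 0.0
arm 44 24 0.3108 0.0007
arm 50 23 0.3112 -0.0002
arm 56 23 0.3115 0.0006
hook z 0.18 166 x [-0.0104  0.0075] y [-0.0178 -0.004   0.0133]
hook z 0.195 13 x [-0.0113 -0.002 ] y [-0.0213 -0.0195  0.0243]
hook z 0.21 36 x [-0.0104  0.008 ] y [0.022  0.0273 0.0301]
hook z 0.255 4 x [-0.0111 -0.0093] y [-0.0105 -0.0069 -0.0047]
hook z 0.27 4 x [-0.0114 -0.01  ] y [-0.0016  0.0018  0.0065]
(array([-0.8701, -0.6791,  0.0627]), array([ 0.    ,  0.    , -0.1823]))
```

Emit:
jog_arm(
  motion="100 -0.87 -0.679 0.063 0 0 -0.182;100 -0.87 -0.679 0.063 0 0 -0.182;100 -0.87 -0.679 0.063 0 0 -0.182;100 -0.87 -0.679 0.063 0 0 -0.182;100 -0.87 -0.679 0.063 0 0 -0.182",
)

```text
time: 1.32
tool_pos: [0.3811, 0.32, 0.2138]
tool_rot: [0.001, 0.04, 0.999, 0.0]
contact_force: [-0.4, 0.2, 0.4]
gripper_width: 1.001
grasp_force: 0.0
```

Emit:
jog_arm(
  motion="100 0 0 0 0 0 0;100 0 0 0 0 0 0;100 0 0 0 0 0 0;100 0 0 0 0 0 0;100 0 0 0 0 0 0",
)

```text
time: 1.95
tool_pos: [0.3799, 0.3224, 0.2136]
tool_rot: [-0.0, 0.04, 0.999, 0.0]
contact_force: [-0.4, 0.8, -0.1]
gripper_width: 0.995
grasp_force: 0.0
```

```bash
python3 - <<'E'
from h import *
print(state()['tool_pos'],go([.507,.117,.2],np.radians(175.4)))
E
```

```text
[0.3799 0.3224 0.2136] (array([-0.2859, -0.3894,  0.0271]), array([ 0.    , -0.    ,  0.0007]))
```

Emit:
jog_arm(
  motion="100 -0.286 -0.389 0.027 0 0 0;100 -0.286 -0.389 0.027 0 0 0;100 -0.286 -0.389 0.027 0 0 0;100 -0.286 -0.389 0.027 0 0 0;100 -0.286 -0.389 0.027 0 0 0",
)

```text
time: 2.58
tool_pos: [0.5083, 0.1139, 0.1997]
tool_rot: [-0.0, 0.043, 0.999, -0.0]
contact_force: [-0.5, 0.7, 0.0]
gripper_width: 1.002
grasp_force: 0.0
```

```bash
python3 - <<'E'
from h import *
print(state()['tool_pos'],go([.507,.117,.087],np.radians(175.4)))
E
```

```text
[0.5083 0.1139 0.1997] (array([0.003 , 0.0062, 0.2255]), array([-0.0003, -0.0003, -0.0034]))
```

Emit:
jog_arm(
  motion="100 0 0 0.05 0 0 0;100 0 0 0.11 0 0 0;100 0 0 0.17 0 0 0;100 0 0 0.226 0 0 0;100 0 0 0.226 0 0 0",
)

```text
time: 3.2
tool_pos: [0.5045, 0.1174, 0.0845]
tool_rot: [-0.003, 0.04, 0.999, -0.0]
contact_force: [0.5, -0.0, 0.1]
gripper_width: 0.996
grasp_force: 0.0
```

```bash
python3 - <<'E'
from h import *
print(state()['tool_pos'],state()['contact_force'],go([.507,.117,.087],np.radians(175.4)))
f=grab_frame('wrist');save(f,'w1.png')
E
```

```text
[0.5045 0.1174 0.0845] [ 0.4966 -0.0002  0.1091] (array([-0.0049, -0.0003, -0.005 ]), array([-0.0004, -0.0039,  0.0008]))
```

View pics/w1.png

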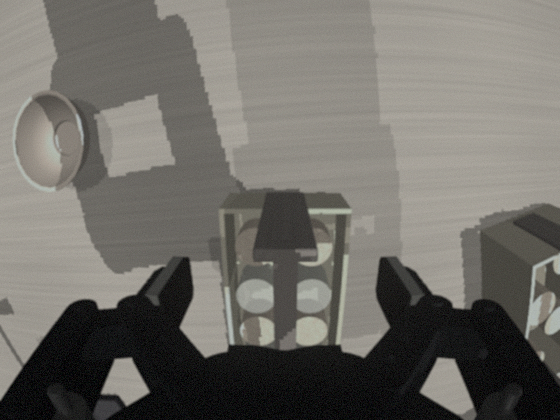

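The wrist view shows the handle bar centred between the open fingers at px (285,280), with the near upright just ahead of them. Next I close the fingers.

Emit:
jog_arm(
  motion="0 0 0 0 0 0 0;0 0 0 0 0 0 0;0 0 0 0 0 0 0;0 0 0 0 0 0 0;0 0 0 0 0 0 0",
)

```text
time: 3.88
tool_pos: [0.5074, 0.1165, 0.0875]
tool_rot: [0.0, 0.04, 0.999, 0.0]
contact_force: [0.5, 1.7, 2.2]
gripper_width: 0.102
grasp_force: 58.7
```

Emit:
jog_arm(
  motion="0 0 0 0 0 0 0;0 0 0 0 0 0 0;0 0 0 0 0 0 0;0 0 0 -0.02 0 0 0;0 0 0 -0.04 0 0 0",
)

```text
time: 4.5
tool_pos: [0.5065, 0.116, 0.1068]
tool_rot: [-0.001, 0.04, 0.999, -0.0]
contact_force: [0.7, -0.2, -1.7]
gripper_width: 0.1
grasp_force: 58.5
```

Emit:
jog_arm(
  motion="0 0 0 -0.08 0 0 0;0 0 0 -0.14 0 0 0;0 0 0 -0.2 0 0 -0.05;0 0 0 -0.2 0 0 -0.11;0 0 0 -0.2 0 0 -0.158",
)

```text
time: 5.12
tool_pos: [0.5073, 0.1161, 0.208]
tool_rot: [0.001, -0.079, 0.997, -0.0]
contact_force: [0.4, 0.2, -1.3]
gripper_width: 0.102
grasp_force: 58.6
```

```bash
python3 - <<'E'
from h import *
print(state()['tool_pos'],state()['contact_force'],go([.502,-.081,.207],np.radians(189)))
E
```

```text
[0.5073 0.1161 0.208 ] [ 0.3561  0.1604 -1.2777] (array([ 0.0726, -0.3875,  0.0022]), array([-0.0004,  0.0007,  0.001 ]))
```

Emit:
jog_arm(
  motion="0 0.012 -0.06 0 0 0 0;0 0.03 -0.16 0 0 0 0;0 0.05 -0.26 0 0 0 0;0 0.067 -0.35 0 0 0 0;0 0.073 -0.388 0 0 0 0",
)

```text
time: 5.75
tool_pos: [0.5009, -0.0831, 0.2073]
tool_rot: [-0.0, -0.077, 0.997, -0.0]
contact_force: [0.4, 0.8, -1.5]
gripper_width: 0.103
grasp_force: 58.8
```

```bash
cat > look.py <<'E'
from h import *
import sys
ims=[];ys=np.radians(9);S=np.array([.600,-.177])
for c in ['scene','top']:
    f=grab_frame(c);ims.append(f['color']);P=cloud(f)
    for t in ['caddy_mid','lower_loop','hook_seat']: print(c,t,[(np.round(d['at'],4),round(d['p'],2)) for d in place_of(c,t)][:1])
    d=cut_out(c,'caddy_mid')
    if d:
        q=P[d[0]['pixels']&(f['range_z']>0)];q=q[q[:,2]>.05]
        o=q[:,:2]-S;x=o@[np.cos(ys),np.sin(ys)];y=o@[-np.sin(ys),np.cos(ys)]
        print('caddy x range',np.percentile(x,[1,99]),'y',np.percentile(y,[1,50,99]),'z',np.percentile(q[:,2],[1,99]))
        for a in range(-120,120,20):
            k=(x*1000>a)&(x*1000<a+20)&(q[:,2]>.12)
            if k.sum()>3: 
                zt=q[k,2].max(); b=k&(q[:,2]>zt-.008); print(a,'top',zt.round(4),'y',y[b].mean().round(4),b.sum(),end=' | ')
        print()
print(state()['tool_pos'])
a,b=ims
cv2.imwrite('pics/'+sys.argv[1],np.hstack([cv2.resize(a[230:420,100:400],(400,253)),cv2.resize(b[60:280,230:480],(287,253))])[:,:,::-1])
E
python3 look.py l1.png
```

```text
scene caddy_mid [(array([ 0.5823, -0.0714,  0.1812]), 0.66)]
scene lower_loop [(array([ 0.6013, -0.1763,  0.1905]), 0.82)]
scene hook_seat [(array([ 0.5986, -0.1763,  0.3104]), 0.63)]
caddy x range [-0.0993  0.1018] y [0.0689 0.1045 0.1475] z [0.1195 0.2453]
-120 top 0.1847 y 0.0964 4 | -100 top 0.1914 y 0.0987 8 | -80 top 0.2307 y 0.1084 42 | -60 top 0.2317 y 0.1082 68 | -40 top 0.2463 y 0.108 26 | -20 top 0.2471 y 0.1079 75 | 0 top 0.2474 y 0.108 72 | 20 top 0.2474 y 0.1082 37 | 40 top 0.2317 y 0.1081 74 | 60 top 0.2312 y 0.1078 79 | 80 top 0.2304 y 0.1077 99 | 100 top 0.2306 y 0.1075 23 | 
top caddy_mid [(array([ 0.5809, -0.0675,  0.1829]), 0.73)]
top lower_loop [(array([ 0.6012, -0.1765,  0.1888]), 0.57)]
top hook_seat [(array([ 0.6028, -0.1743,  0.3069]), 0.72)]
caddy x range [-0.0681  0.0979] y [0.0723 0.1173 0.1513] z [0.1189 0.2461]
-80 top 0.2983 y 0.1684 1 | -60 top 0.165 y 0.1497 15 | -40 top 0.4843 y 0.1602 1 | -20 top 0.2481 y 0.1111 57 | 0 top 0.2471 y 0.1108 59 | 20 top 0.2473 y 0.1105 20 | 40 top 0.2312 y 0.1111 52 | 60 top 0.2313 y 0.111 58 | 80 top 0.2307 y 0.1112 72 | 100 top 0.2293 y 0.1081 6 | 
[ 0.5014 -0.0802  0.207 ]
```

View pics/l1.png

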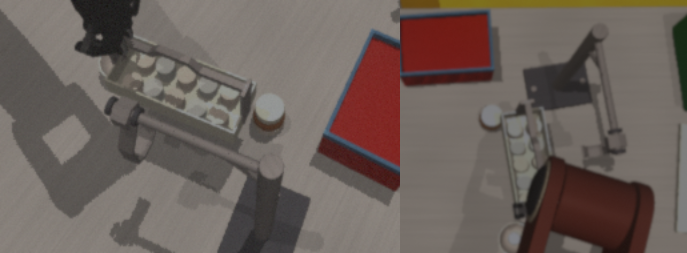

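The caddy is held level (left half, px (180,85)), parallel to the stand arm and about 110 mm to its +y side. I'll move it in sideways.

Emit:
jog_arm(
  motion="0 0 -0.03 0 0 0 0;0 0 -0.07 0 0 0 0;0 0 -0.11 0 0 0 0;0 0 -0.14 0 0 0 0;0 0 -0.16 0 0 0 0",
)

```text
time: 6.88
tool_pos: [0.5138, -0.1615, 0.2069]
tool_rot: [-0.0, -0.077, 0.997, 0.0]
contact_force: [0.6, -0.1, -1.9]
gripper_width: 0.101
grasp_force: 58.8
```

Emit:
jog_arm(
  motion="0 0 -0.015 0 0 0 0;0 0 -0.03 0 0 0 0;0 0 -0.045 0 0 0 0;0 0 -0.059 0 0 0 0;0 0 -0.059 0 0 0 0",
)

```text
time: 7.5
tool_pos: [0.5184, -0.1895, 0.2071]
tool_rot: [0.0, -0.078, 0.997, -0.0]
contact_force: [0.1, 0.4, -1.9]
gripper_width: 0.104
grasp_force: 58.8
```

```bash
python3 look.py l2.png
```

```text
scene caddy_mid [(array([ 0.5982, -0.1751,  0.181 ]), 0.92)]
scene lower_loop [(array([ 0.6002, -0.1772,  0.1858]), 0.87)]
scene hook_seat [(array([ 0.6006, -0.1801,  0.3093]), 0.91)]
caddy x range [-0.0986  0.1026] y [-0.0384 -0.0078  0.0392] z [0.1191 0.2458]
-120 top 0.1778 y -0.0109 2 | -100 top 0.2312 y 0.0042 6 | -80 top 0.2324 y 0.0015 64 | -60 top 0.2316 y 0.0009 81 | -40 top 0.2448 y -0.0032 11 | -20 top 0.3033 y -0.0117 2 | 0 top 0.2675 y -0.0027 4 | 20 top 0.2455 y 0.0009 49 | 40 top 0.3057 y -0.0056 4 | 60 top 0.3037 y -0.005 5 | 80 top 0.3059 y -0.0054 6 | 100 top 0.3029 y -0.005 2 | 
top caddy_mid [(array([ 0.5966, -0.1794,  0.1821]), 0.69)]
top lower_loop [(array([ 0.5985, -0.1775,  0.1889]), 0.7)]
top hook_seat [(array([ 0.5995, -0.1738,  0.3066]), 0.58)]
caddy x range [-0.101   0.0977] y [-0.0381  0.0055  0.0411] z [0.1195 0.2468]
-120 top 0.233 y 0.0102 10 | -100 top 0.3209 y 0.0397 4 | -80 top 0.3417 y 0.0302 1 | -60 top 0.3432 y 0.0262 3 | -40 top 0.2474 y 0.0011 35 | -20 top 0.2483 y 0.0015 56 | 0 top 0.2943 y 0.0123 1 | 20 top 0.2466 y 0.0009 23 | 40 top 0.231 y 0.0009 56 | 60 top 0.2317 y 0.0007 56 | 80 top 0.2308 y 0.0009 79 | 100 top 0.2296 y -0.0001 8 | 
[ 0.5183 -0.1891  0.2071]
```

View pics/l2.png

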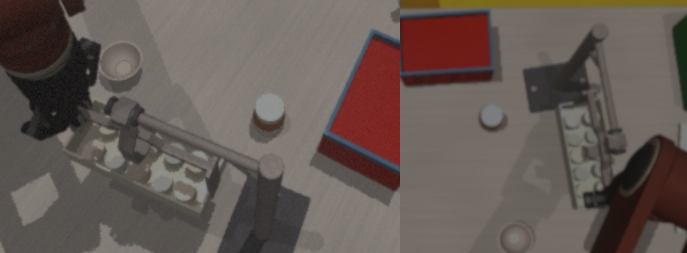

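The step is now in the mouth of the loop (left half, px (130,140)) and y is within 1 mm. I'll lower it.

Emit:
jog_arm(
  motion="0 0 0 0.02 0 0 0;0 0 0 0.045 0 0 0;0 0 0 0.07 0 0 0;0 0 0 0.085 0 0 0;0 0 0 0.088 0 0 0",
)

```text
time: 8.62
tool_pos: [0.5178, -0.189, 0.1619]
tool_rot: [-0.001, -0.078, 0.997, 0.0]
contact_force: [-0.2, -0.7, -1.7]
gripper_width: 0.1
grasp_force: 58.8
```

Emit:
jog_arm(
  motion="0 0 0 0.002 0 0 0;0 0 0 0.004 0 0 0;0 0 0 0.006 0 0 0;0 0 0 0.008 0 0 0;0 0 0 0.008 0 0 0",
)

```text
time: 9.25
tool_pos: [0.5183, -0.1892, 0.159]
tool_rot: [-0.0, -0.078, 0.997, 0.0]
contact_force: [-0.3, 0.8, -0.9]
gripper_width: 0.099
grasp_force: 58.8
```

Emit:
jog_arm(
  motion="0 0 0 0.002 0 0 0;0 0 0 0.004 0 0 0;0 0 0 0.004 0 0 0;0 0 0 0.004 0 0 0;0 0 0 0.004 0 0 0",
)

```text
time: 9.88
tool_pos: [0.5184, -0.1893, 0.1572]
tool_rot: [0.0, -0.078, 0.997, -0.0]
contact_force: [0.4, -1.9, -1.2]
gripper_width: 0.1
grasp_force: 59.0
```

```bash
python3 look.py l3.png
```

```text
scene caddy_mid [(array([ 0.5998, -0.1758,  0.128 ]), 0.57)]
scene lower_loop [(array([ 0.5987, -0.179 ,  0.1847]), 0.65)]
scene hook_seat [(array([ 0.5998, -0.1801,  0.3099]), 0.64)]
caddy x range [-0.0978  0.1029] y [-0.038  -0.0038  0.0402] z [0.0699 0.1955]
-100 top 0.1782 y 0.004 2 | -80 top 0.1814 y 0.0017 55 | -60 top 0.1822 y 0.0012 74 | -40 top 0.1859 y 0.0004 17 | -20 top 0.3046 y -0.0136 1 | 0 top 0.1975 y 0.0007 85 | 20 top 0.1966 y 0.0012 43 | 40 top 0.1824 y 0.0012 81 | 60 top 0.1819 y 0.0009 81 | 80 top 0.1814 y 0.0011 101 | 100 top 0.1817 y 0.0007 39 | 
top caddy_mid [(array([ 0.5965, -0.1798,  0.1299]), 0.95)]
top lower_loop [(array([ 0.6023, -0.1781,  0.188 ]), 0.87)]
top hook_seat [(array([ 0.6002, -0.1743,  0.3079]), 0.8)]
caddy x range [-0.0937  0.0959] y [-0.0383  0.0048  0.0408] z [0.0701 0.1972]
-80 top 0.2514 y 0.0619 5 | -60 top 0.1827 y 0.0008 54 | -40 top 0.1982 y 0.0005 33 | -20 top 0.1983 y 0.0009 57 | 0 top 0.2193 y 0.0295 2 | 20 top 0.1966 y -0.0002 17 | 40 top 0.1833 y 0.0005 51 | 60 top 0.1817 y 0.0005 51 | 80 top 0.1818 y 0.001 59 | 
[ 0.5184 -0.1892  0.1571]
```

Emit:
jog_arm(
  motion="0 0 0 0.002 0 0 0;0 0 0 0.003 0 0 0;0 0 0 0.003 0 0 0;0 0 0 0.003 0 0 0;0 0 0 0.003 0 0 0",
)

```text
time: 11.0
tool_pos: [0.5186, -0.1893, 0.1559]
tool_rot: [0.0, -0.078, 0.997, -0.0]
contact_force: [0.2, 0.2, 2.9]
gripper_width: 0.1
grasp_force: 59.4
```

Emit:
jog_arm(
  motion="0 0 0 0.002 0 0 0;0 0 0 0.003 0 0 0;0 0 0 0.003 0 0 0;0 0 0 0.003 0 0 0;0 0 0 0.003 0 0 0",
)

```text
time: 11.62
tool_pos: [0.5191, -0.1895, 0.155]
tool_rot: [0.001, -0.078, 0.997, -0.0]
contact_force: [0.5, -0.5, 6.0]
gripper_width: 0.102
grasp_force: 59.7
```

The step touches the loop floor (+6 N). I'll ease off 1 mm and open in stages.

Emit:
jog_arm(
  motion="0 0 0 -0.003 0 0 0;0 0 0 -0.003 0 0 0;13 0 0 -0.003 0 0 0;16 0 0 -0.003 0 0 0;20 0 0 -0.003 0 0 0",
)

```text
time: 12.25
tool_pos: [0.5178, -0.189, 0.1547]
tool_rot: [-0.001, -0.078, 0.997, 0.0]
contact_force: [-0.1, 0.4, -0.0]
gripper_width: 0.196
grasp_force: 0.0
```

Emit:
jog_arm(
  motion="25 0 0 0 0 0 0;35 0 0 0 0 0 0;45 0 0 0 0 0 0;60 0 0 0 0 0 0;60 0 0 0 0 0 0",
)

```text
time: 12.88
tool_pos: [0.5183, -0.1892, 0.1556]
tool_rot: [0.0, -0.078, 0.997, -0.0]
contact_force: [-0.3, 0.3, 0.8]
gripper_width: 0.606
grasp_force: 0.0
```

```bash
python3 look.py l4.png
```

```text
scene caddy_mid [(array([ 0.599 , -0.1748,  0.1362]), 0.95)]
scene lower_loop []
scene hook_seat [(array([ 0.5979, -0.1772,  0.3099]), 0.61)]
caddy x range [-0.0975  0.1031] y [-0.0387 -0.0039  0.0396] z [0.0698 0.1958]
-100 top 0.1817 y 0.0014 32 | -80 top 0.2515 y -0.0109 3 | -60 top 0.1814 y 0.0005 70 | -40 top 0.1891 y -0.0008 9 | -20 top 0.2378 y -0.0222 3 | 0 top 0.1979 y -0.0008 86 | 20 top 0.1975 y 0.0006 44 | 40 top 0.1821 y 0.0007 76 | 60 top 0.1826 y 0.0006 83 | 80 top 0.182 y 0.0002 100 | 100 top 0.1823 y 0.0012 37 | 
top caddy_mid [(array([ 0.5968, -0.1777,  0.1315]), 0.97)]
top lower_loop [(array([ 0.6028, -0.1741,  0.1905]), 0.71)]
top hook_seat [(array([ 0.6014, -0.1758,  0.3044]), 0.72)]
caddy x range [-0.0932  0.0977] y [-0.0391  0.0042  0.0402] z [0.0702 0.1973]
-120 top 0.1425 y 0.0128 2 | -100 top 0.26 y 0.0675 2 | -80 top 0.2565 y 0.0678 1 | -60 top 0.2918 y 0.0224 5 | -40 top 0.197 y -0.0003 33 | -20 top 0.2194 y 0.03 2 | 0 top 0.2199 y 0.0262 3 | 20 top 0.1979 y -0.0002 19 | 40 top 0.1823 y -0.0001 53 | 60 top 0.1833 y -0.0002 49 | 80 top 0.1837 y -0.0001 67 | 100 top 0.1812 y -0.0025 8 | 
[ 0.5183 -0.1892  0.1555]
```

View pics/l4.png

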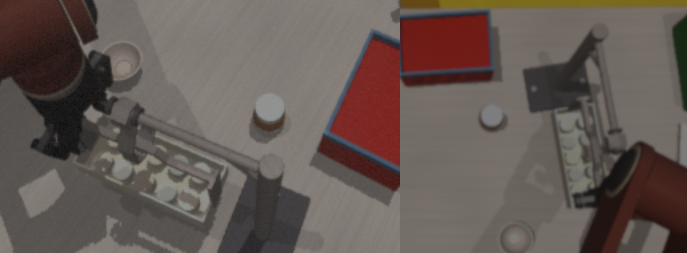

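The caddy hangs level and clear of the fingers (left half, px (150,165)). I'll retreat straight up, then back.

Emit:
jog_arm(
  motion="60 0 0 -0.02 0 0 0;60 0 0 -0.05 0 0 0;60 0 0 -0.09 0 0 0;60 0.03 0 -0.11 0 0 0;60 0.08 0 -0.11 0 0 0",
)

```text
time: 14.0
tool_pos: [0.4798, -0.1961, 0.2139]
tool_rot: [0.002, -0.078, 0.997, -0.001]
contact_force: [-0.1, -0.3, 1.3]
gripper_width: 0.598
grasp_force: 0.0
```

Emit:
jog_arm(
  motion="60 0.05 0 0 0 0 0;60 0.12 0 -0.05 0 0 0;60 0.15 0 -0.1 0 0 0;60 0.15 0 -0.1 0 0 0;60 0.15 0 -0.1 0 0 0",
)

```text
time: 14.62
tool_pos: [0.405, -0.207, 0.2605]
tool_rot: [0.0, -0.078, 0.997, -0.0]
contact_force: [0.6, -0.2, 0.9]
gripper_width: 0.599
grasp_force: 0.0
```

Emit:
jog_arm(
  motion="60 0 0 0 0 0 0;60 0 0 0 0 0 0;60 0 0 0 0 0 0;60 0 0 0 0 0 0;60 0 0 0 0 0 0",
)

```text
time: 15.25
tool_pos: [0.4048, -0.2071, 0.2605]
tool_rot: [-0.0, -0.078, 0.997, 0.0]
contact_force: [1.0, -0.1, -0.6]
gripper_width: 0.601
grasp_force: 0.0
```

```bash
python3 look.py l5.png
```

```text
scene caddy_mid [(array([ 0.5977, -0.177 ,  0.1308]), 0.84)]
scene lower_loop [(array([ 0.5981, -0.177 ,  0.1865]), 0.57)]
scene hook_seat [(array([ 0.5997, -0.1802,  0.3105]), 0.64)]
caddy x range [-0.0992  0.103 ] y [-0.0387 -0.0039  0.0397] z [0.0696 0.1958]
-120 top 0.1814 y 0.0013 24 | -100 top 0.1815 y 0.0007 92 | -80 top 0.182 y 0.0007 74 | -60 top 0.1817 y 0.0007 72 | -40 top 0.1892 y -0.0013 8 | -20 top 0.3029 y -0.0102 1 | 0 top 0.1986 y 0.0 78 | 20 top 0.198 y 0.0005 39 | 40 top 0.1823 y 0.0005 80 | 60 top 0.1816 y 0.0005 83 | 80 top 0.1829 y 0.0003 98 | 100 top 0.1809 y 0.0003 40 | 
top caddy_mid [(array([ 0.5986, -0.1765,  0.1296]), 0.91)]
top lower_loop [(array([ 0.6015, -0.1785,  0.1897]), 0.71)]
top hook_seat [(array([ 0.5985, -0.1772,  0.3058]), 0.98)]
caddy x range [-0.1017  0.0974] y [-0.0393  0.0034  0.04  ] z [0.0701 0.1965]
-120 top 0.1817 y 0.001 29 | -100 top 0.1831 y -0.0004 55 | -80 top 0.1829 y -0.0001 50 | -60 top 0.1821 y 0.0002 56 | -40 top 0.1978 y -0.0002 33 | -20 top 0.1985 y -0.0001 54 | 0 top 0.2189 y 0.0287 1 | 20 top 0.196 y -0.0005 20 | 40 top 0.1864 y -0.0006 42 | 60 top 0.1819 y -0.0002 52 | 80 top 0.1818 y 0.0001 72 | 100 top 0.1806 y -0.0044 6 | 
[ 0.4047 -0.2071  0.2606]
```

View pics/l5.png

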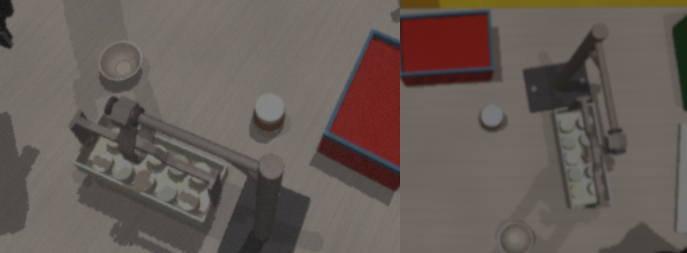

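The caddy hangs level and centred in the loop (left half, px (150,165)), the hook is on its arm, and the gripper is well away, so I'm handing it in.

```bash
python3 -c "
from plant import *
print(job_done())"
```

```text
the job is handed in; nothing more can be done
None
```

The shallow caddy hangs level by its handle's step in the S-hook's lower loop, the hook is still on its arm, the deep caddy was never touched, and the job is handed in (no verdict was returned).

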